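# Fit the percolator basket on its stem and hold the insert up level

## Task

Put the coffee percolator's insert together: fit the strainer basket, rim up, onto the square stem standing on the drip tray, until it rests fully home on the stem's collar, and let go of it. Then take the bare top of the stem above the basket and lift the whole insert about 10 cm clear of the tray, so that I can pull the tray out from below: finish while holding it there by the stem, above the tray, steady and level, and do not set it down. Leave everything else on the counter where it stands.

Things in the scene. Friction and masses are not known exactly. Their poses are not given: they have to be found in the camera images.
- stem_mid (a point): Loose steel percolator stem, 0.25-0.5 kg, upright on the tray: round foot 96 mm across, round collar 38 mm across with its flat top 40 mm above the foot's underside, then a square shaft 12 x 12 mm up to 136 mm, ended by a conical tip up to 142 mm. This point: on the shaft's axis, 71 mm above the foot's underside. z up along the shaft, x and y square to its flat faces.
- stem_top (a point): Same stem: on the axis at the upper end of the square shaft (136 mm above the foot's underside), 6 mm below the conical tip's end. With the basket home, 36 mm of square shaft stand bare below this point, above the basket's tube: the place to hold the stem for lifting.
- basket_mid (a point): Loose perforated steel basket, 0.11-0.22 kg, rim up on the counter: round dish 110 mm across, 28 mm high; in its middle a square tube 24 x 24 mm, 62 mm tall from the underside, with a square bore 14.5 mm right through. This point: on the tube's axis, 31 mm above the underside. z up, x and y square to tube and bore. Goes on any of four ways round, slides freely; home, this point meets the stem's 71 mm point.
- basket_top (a point): Same basket: centre of the bore's mouth at the top of the square tube, 62 mm above the basket's underside and 34 mm above the dish's rim. The top of the tube is the place to grip the basket. Fully home, the basket's underside rests on the stem's collar.
- tray_floor (a point): Drip tray, fixed, aluminium, 260 mm (its x) by 220 mm (its y), rim 14 mm high, 4 mm floor. This point is the middle of its floor's upper face, on which the stem stands. It lies on the robot's left or right and the basket on the other side.
- measure: Bystander: small steel measuring cup, 44 mm across, 32 mm high, standing in a far corner of the tray. Origin: middle of its underside.
- sugar: Bystander: glass sugar jar with a steel cap, 64 mm across, 100 mm high, in the middle of the counter. Origin: middle of its underside.
- mug: Bystander: white mug, 74 mm across, 85 mm high, in the middle of the counter, its handle on its own +y side. Origin: middle of its underside.
- spoon: Bystander: steel spoon, 170 mm long, lying at the left. Origin: on its underside, near its middle.

How it is judged:
By the outcome, as a careful person would: the job done as asked, in the order asked, and still so for the second after the job is handed in, while the arm keeps its last pose, push and grip.
It also fails if it takes over 56 s, if anything falls off the work surface, if the arm or the gripper's body presses on something with over 40 N, if the wrist force passes 120 N, or if a joint passes its speed limit or range.

## Robot

A 7-joint arm with a two-finger parallel gripper is mounted at the origin on the work surface. World frame = base frame: x ahead of the robot, y to its left, z up, the work surface at z = 0. Lengths are in m, angles in rad, forces in N, time in s.
With the tool pointing down it reaches from about 0.425 to 0.95 m from the base axis. Payload 4.7 kg.
Tool frame: the origin (TCP) lies on the centre line of the jaws, within the pads' length; the fingertips stand robot.nose_length ahead of it and the grasp point (between the pads) lies 8 mm behind it (robot.nose_length is the distance from the TCP to the fingertips, in m); z points along the fingers, y is the line along which they close (so a half turn about z gives the same grasp; the last joint's range is limited). The gripper opens to 85 mm and grips with 20 to 120 N. Pads are 22 mm wide; open, the fingers measure 114 mm over their backs; the gripper's body (76 mm by 85 mm) begins 54 mm behind the grasp point. The pads swing forward as they close: fully open they stand 13 mm farther back than shut.
Start: joints at [-1.2, 0.469, -0.049, 1.532, 0.024, 1.141, -0.082], TCP at [0.263, 0.622, 0.207] pointing down, gripper open.
Joint ranges: [-2.59, 2.59], [-0.33, 1.99], [-1.39, 1.29], [0.1, 2.45], [-1.04, 4.18], [0.21, 1.99], [-2.66, 2.66]. Speed limits (rad/s): [2.57, 2.57, 3.14, 3.14, 3.14, 3.14, 3.14].

## Interface

Orientations are given as [roll, pitch, yaw] about the fixed x, y, z axes, in that order (R = Rz(yaw) Ry(pitch) Rx(roll)).
In Python, from plant import robot gives the robot as it stands. Calls block until the motion is done:
- robot.goto(position, orientation): joint-space move of the TCP to a pose.
- robot.move_straight(position, vel=0.15, attitude=None, contact_N=None): straight line of the TCP; attitude=None keeps the orientation; vel is the mean speed in m/s. With contact_N (N) it stops when the force on the tool has changed by that much, and returns True; else False.
- robot.move_joints(angles): joint-space move.
- robot.grip(opening, strength=None): opening from 0.0 (shut) to 1.0 (fully open); strength is the grip in N (None keeps the last); returns when the fingers have stopped.
- robot.sleep(seconds).
- robot.inverse_kinematics(position, orientation): joint angles nearest the present ones, or None.
- robot.sense(): the state.
- robot.grab_frame(name): name is "side" or "top"; returns a dict with "image" (480x640x3 uint8, red, green, blue), "range_z" (480x640 float32, m along the optical axis (not along the pixel's ray), 0 where there is no reading), "fx", "fy", "cx", "cy" (pixels), "R" (3x3) and "t" (3): a world point X has camera coordinates R X + t. Camera axes: x right, y down, z forward; pixel columns grow to the right and rows downward; lengths in m; the calibration is good to about 2 mm. A picture is of the moment at which its call begins.
A pose or a line that the arm cannot do raises robot.IKError and nothing moves.
- robot.close_job(): hands the job in; it is judged then, once.
The state is a dict: "t": time; "joint_pos": joint angles; "joint_velocities": joint speeds; "effort": joint torques, N m; "tcp_pos": TCP position; "tcp_rot": TCP orientation; "wrist_force": force on the tool from outside, world axes, zero at the start; "torque": the same for the moment, N m; "opening": opening from 0.0 (shut) to 1.0 (fully open); "gripper_force": force on a finger pad.
Only numpy, scipy, OpenCV 4.12 (cv2) and the standard library are available. Lean on these libraries where they do the work, as an engineer would, in place of code of your own. Each camera call takes 0.05 s, during which the arm holds its last target. There are 200 camera calls.

## Working session

There is one attempt and no reset: what is moved stays moved. The work goes in short steps, each a Python script; the robot and the scene stay as the last script left them, time stands still between calls to the robot, and variables do not carry over. Pictures are saved under pics/ and viewed, at most 10 in all, crops included, and the job is handed in when it is done.

```bash
ls; mkdir -p pics; python3 - <<'E'
from plant import robot
import cv2,numpy as np
s=robot.sense();print({k:np.round(v,3) for k,v in s.items()},robot.nose_length)
for n in("top","side"):
    f=robot.grab_frame(n);cv2.imwrite(f"pics/{n}0.png",f["image"][:,:,::-1]);np.savez(f"{n}0.npz",**f)
    print(n,f["fx"],f["cx"],f["cy"],np.round(f["R"],3).tolist(),np.round(f["t"],3), -np.array(f["R"]).T@f["t"])
E
```

```text
pics
{'t': np.float64(0.0), 'joint_pos': array([-1.2  ,  0.469, -0.049,  1.534,  0.024,  1.141, -0.082]), 'joint_velocities': array([ 0.001, -0.001,  0.001,  0.001,  0.001, -0.001, -0.   ]), 'effort': array([ 1.0000e-03, -5.1030e+01, -4.6000e-02, -2.3771e+01,  1.1000e-02,
        7.0000e-03, -0.0000e+00]), 'tcp_pos': array([0.262, 0.621, 0.206]), 'tcp_rot': array([-3.14 ,  0.   ,  2.742]), 'wrist_force': array([-1.298,  0.737,  0.308]), 'torque': array([-0.027,  0.006,  0.002]), 'gripper_force': np.float64(0.0), 'opening': np.float64(1.001)} 0.011
top 513.8617750121036 325.75743765776315 240.7782526760814 [[0.019, -1.0, 0.003], [-0.989, -0.019, -0.148], [0.148, -0.0, -0.989]] [0.078 0.581 1.027] [0.42153189 0.08855846 1.10094125]
side 505.37285288020325 321.00390161276727 245.38284437738653 [[0.785, -0.62, 0.001], [-0.335, -0.426, -0.841], [0.521, 0.659, -0.542]] [-0.41   0.327  0.919] [-0.04747531 -0.72104622  0.7724004 ]
```

View pics/top0.png

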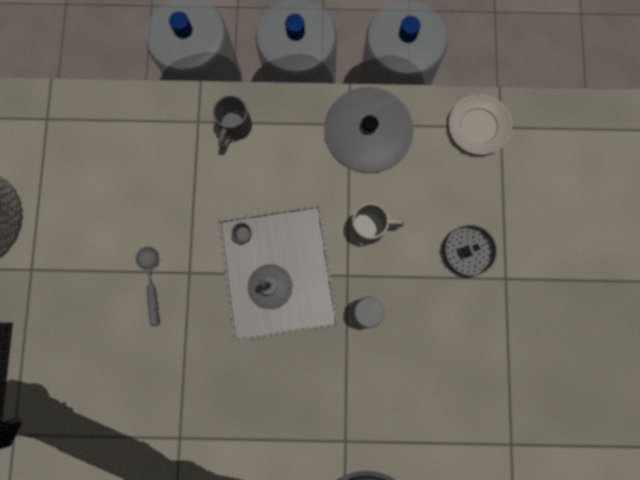

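View pics/side0.png

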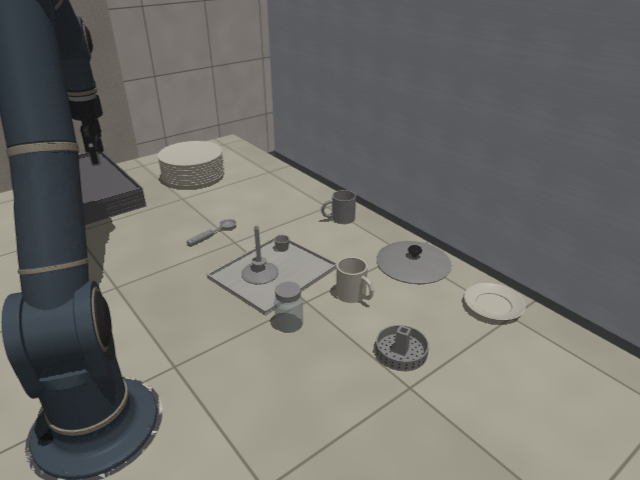

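The top view shows the basket at about (470,250) and the stem at (268,286) on the tray, with the sugar jar at (368,313) and the mug at (371,222) between them. In the side view the basket tube is at (402,340) and the stem tip at (257,229). Next I'll zoom in on both.

```bash
cat > h.py <<'E'
import numpy as np,cv2
def ray(f,u,v,z):
    d=np.array([(u-f["cx"])/f["fx"],(v-f["cy"])/f["fy"],1]);R=np.array(f["R"]);c=-R.T@f["t"];d=R.T@d
    return c+d*(z-c[2])/d[2]
def proj(f,X):
    p=np.array(f["R"])@X+f["t"];return np.array([f["fx"]*p[0]/p[2]+f["cx"],f["fy"]*p[1]/p[2]+f["cy"]])
def tri(obs):
    A=[];b=[]
    for f,(u,v) in obs:
        R=np.array(f["R"]);t=np.array(f["t"])
        for q,i in(((u-f["cx"])/f["fx"],0),((v-f["cy"])/f["fy"],1)):
            A.append(R[i]-q*R[2]);b.append(q*t[2]-t[i])
    return np.linalg.lstsq(np.array(A),np.array(b),rcond=None)[0]
def crop(img,u,v,w=66,h=50,k=6):
    return cv2.resize(img[v-h//2:v+h//2,u-w//2:u+w//2,::-1],None,fx=k,fy=k,interpolation=cv2.INTER_CUBIC)
def tiles(fn,L):
    T=[np.clip(crop(*l).astype(float)*1.5,0,255).astype(np.uint8) for l in L]
    cv2.imwrite(fn,np.vstack([np.hstack(T[:2]),np.hstack(T[2:])]))
E
python3 - <<'E'
from h import *
t=dict(np.load("top0.npz"));s=dict(np.load("side0.npz"))
tiles("pics/z1.png",[(t["image"],470,250),(t["image"],268,286),(s["image"],402,342),(s["image"],258,248)])
# basket dish outline via dark mask/depth, top view
for n,(u,v,z) in dict(basket=(470,250,.028),sugar=(368,313,.1),mug=(371,222,.085),meas=(241,233,.036),stemfoot=(270,287,.01)).items(): print(n,ray(t,u,v,z).round(3))
d=t["range_z"];print(d[240:256:2,456:486:3].round(3))
E
```

```text
basket [ 0.568 -0.216  0.028]
sugar [0.432 0.004 0.1  ]
mug [ 0.613 -0.002  0.085]
meas [0.594 0.267 0.036]
stemfoot [0.483 0.205 0.01 ]
[[1.109 1.106 1.11  1.107 1.107 1.108 1.112 1.052 1.106 1.112]
 [1.109 1.107 1.107 1.107 1.111 1.109 1.052 1.048 1.11  1.11 ]
 [1.108 1.106 1.109 1.111 1.054 1.048 1.07  1.051 1.047 1.107]
 [1.107 1.107 1.109 1.07  1.055 1.045 1.078 1.058 1.048 1.112]
 [1.107 1.105 1.095 1.076 1.059 1.05  1.085 1.065 1.045 1.105]
 [1.106 1.107 1.101 1.082 1.063 1.047 1.088 1.07  1.049 1.048]
 [1.103 1.102 1.103 1.083 1.066 1.047 1.047 1.045 1.106 1.106]
 [1.104 1.104 1.102 1.093 1.072 1.054 1.106 1.106 1.105 1.104]]
```

View pics/z1.png

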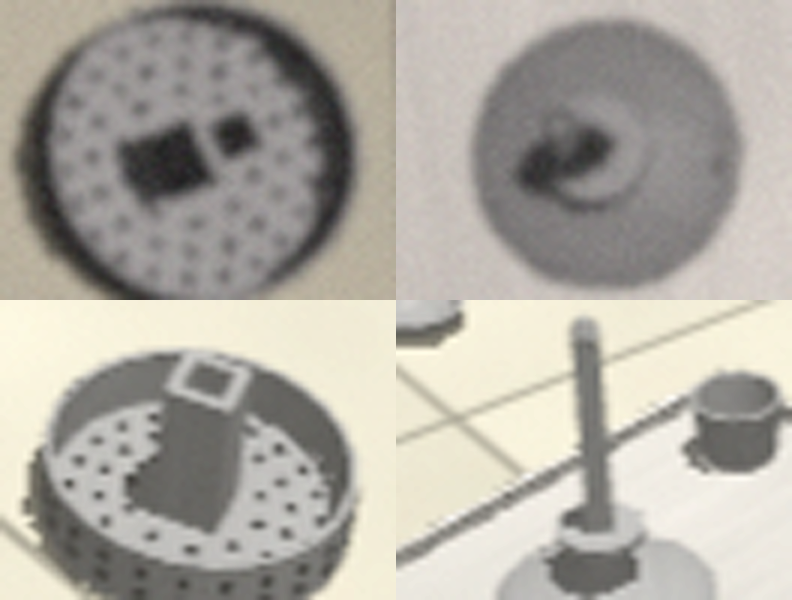

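The tiles show the basket bore at tile position (235,136), so about (476,247.7) in the top view, and the tube-mouth corners in the side view. The stem foot centre is about (270,286.8), and the shaft is visible in the side view with two differently shaded faces. I'll compute poses and the shaft profile from these.

```bash
python3 - <<'E'
from h import *
t=dict(np.load("top0.npz"));s=dict(np.load("side0.npz"))
# basket: corners side
C=np.array([(190,350),(250,372),(232,412),(168,395)],float)
P=np.array([ray(s,402-33+x/6-.4,342-25+(y-300)/6-.4,.062)[:2] for x,y in C])
print("basket side",P.mean(0).round(4),[(np.linalg.norm(e).round(4),(np.degrees(np.arctan2(e[1],e[0]))%90).round(1)) for e in np.roll(P,-1,0)-P])
# bore in top by mask
g=cv2.resize(cv2.cvtColor(t["image"],cv2.COLOR_RGB2GRAY)[225:275,437:503],None,fx=8,fy=8,interpolation=cv2.INTER_CUBIC)
m=(g<70).astype(np.uint8)
for c in cv2.findContours(m,cv2.RETR_EXTERNAL,cv2.CHAIN_APPROX_NONE)[0]:
    if 500<cv2.contourArea(c)<12000:
        bx=cv2.boxPoints(cv2.minAreaRect(c)); M=cv2.moments(c); ce=(M["m10"]/M["m00"],M["m01"]/M["m00"])
        Q=np.array([ray(t,437+x/8-.44,225+y/8-.44,.062)[:2] for x,y in bx])
        print("top blob",np.round(ce,0),ray(t,437+ce[0]/8-.44,225+ce[1]/8-.44,.062).round(4),[(np.linalg.norm(e).round(4),(np.degrees(np.arctan2(e[1],e[0]))%90).round(1)) for e in np.roll(Q,-1,0)-Q])
# foot ellipse in top
g=cv2.GaussianBlur(cv2.cvtColor(t["image"],cv2.COLOR_RGB2GRAY),(0,0),1)
print("gray foot/tray",g[287,286],g[287,300])
m=((g<(int(g[287,286])+int(g[287,300]))//2)*255).astype(np.uint8);m[:,:240]=0;m[:,300:]=0;m[:258]=0;m[316:]=0
c=max(cv2.findContours(m,cv2.RETR_EXTERNAL,cv2.CHAIN_APPROX_NONE)[0],key=cv2.contourArea);e=cv2.fitEllipse(c);print("foot",e,ray(t,*e[0],.006).round(4))
# side shaft profile
gs=cv2.cvtColor(s["image"],cv2.COLOR_RGB2GRAY)
for v in range(226,262,2): print(v,gs[v,248:272])
E
```

```text
basket side [ 0.5701 -0.2145] [(np.float64(0.0222), np.float64(21.4)), (np.float64(0.0219), np.float64(27.3)), (np.float64(0.0223), np.float64(29.6)), (np.float64(0.0251), np.float64(26.9))]
top blob [220. 219.] [ 0.559  -0.1938  0.062 ] [(np.float64(0.0295), np.float64(20.4)), (np.float64(0.0238), np.float64(18.2)), (np.float64(0.0294), np.float64(20.4)), (np.float64(0.0238), np.float64(18.5))]
top blob [313. 181.] [ 0.5695 -0.2179  0.062 ] [(np.float64(0.014), np.float64(27.4)), (np.float64(0.0136), np.float64(25.4)), (np.float64(0.014), np.float64(27.3)), (np.float64(0.0136), np.float64(25.5))]
gray foot/tray 91 137
foot ((269.4205322265625, 286.4691162109375), (44.7547721862793, 45.55741500854492), 34.174705505371094) [0.4846 0.2064 0.006 ]
226 [160 160 160 160 159 158 139 117 120 122 143 157 158 158 157 158 157 158
 158 158 158 158 158 158]
228 [160 160 160 159 159 145 112 104 108 107 123 148 157 158 157 158 158 157
 157 156 155 153 145 133]
230 [160 159 159 160 159 144 104  77  76  73 101 141 159 158 156 155 150 142
 131 128 137 150 158 161]
232 [159 159 159 159 159 152 119  81
[... 808 characters left out ...]
 161 161 158 131  80  80  79  79 102 141 158 159 159 159
 159 158 159 158 157 157]
250 [160 156 157 145 108  96  98  94  83  80  80  79 117 150 159 159 158 158
 158 156 157 157 159 159]
252 [111  92  88  89 116 145 157 141 104  79  80  80 116 148 157 156 157 157
 159 159 159 158 158 157]
254 [ 97 114 141 158 157 158 158 150 117  79  79  79 102 141 158 157 159 158
 158 157 157 159 158 157]
256 [157 158 159 159 157 158 157 145 113  79  78  79 101 133 150 156 158 159
 159 158 158 158 158 157]
258 [157 158 158 156 136  92  69  67  74  79  80  79  86 115 132 132 134 136
 148 158 157 159 159 161]
260 [157 156 155 147 116  80  81  76  72  78  78  79  81 111 132 132 133 132
 145 159 159 159 160 159]
```

Basket: centre about (0.570, -0.216), yaw about 26.5° (mod 90). Stem: centre about (0.4845, 0.206). Its shaft looks face-on to the side camera (4.8 px ≈ 12 mm), so its yaw is about 60°. I'll refine both by gently squeezing on two perpendicular axes, stem first.

```bash
cat >> h.py <<'E'
from math import pi,radians as rad
def down(yaw): return [pi,0,(rad(yaw)+pi)%(2*pi)-pi]
E
python3 - <<'E'
from h import *
from plant import robot
t=lambda:round(float(robot.sense()["t"]),2)
for y in (150,-30,60,-120):
    q=robot.inverse_kinematics([.4845,.2064,.25],down(y)); print("stem",y,None if q is None else np.round(q,2))
for y in (26.5,116.5,-63.5,-153.5):
    q=robot.inverse_kinematics([.57,-.216,.25],down(y)); print("bask",y,None if q is None else np.round(q,2))
n=robot.nose_length;robot.grip(.55,25);print("nose",n,robot.nose_length,t())
robot.goto([.4845,.2064,.25],down(150));print(t(),robot.sense()["tcp_pos"])
f=robot.grab_frame("side");np.savez("side1.npz",**f);cv2.imwrite("pics/side1.png",cv2.resize(f["image"][130:330,130:400,::-1],None,fx=2.9,fy=2.9))
E
```

```text
stem 150 [-0.63  0.19  0.17  1.84 -0.04  1.12  0.6 ]
stem -30 [-1.38  0.31  1.12  1.87 -0.3   1.15 -2.24]
stem 60 [-0.85  0.19  0.43  1.85 -0.09  1.12 -0.91]
stem -120 [-0.41  0.19 -0.09  1.82  0.02  1.13  2.12]
bask 26.5 [-0.38  0.44  0.95  1.68 -0.38  1.21 -0.45]
bask 116.5 [-0.35  0.43  0.9   1.68 -0.36  1.21  1.09]
bask -63.5 [-0.47  0.51  1.12  1.68 -0.48  1.25 -1.92]
bask -153.5 [-0.23  0.38  0.71  1.67 -0.26  1.19  2.58]
nose 0.011 0.011 0.57
2.29 [0.48411395 0.208012   0.2498463 ]
```

View pics/side1.png

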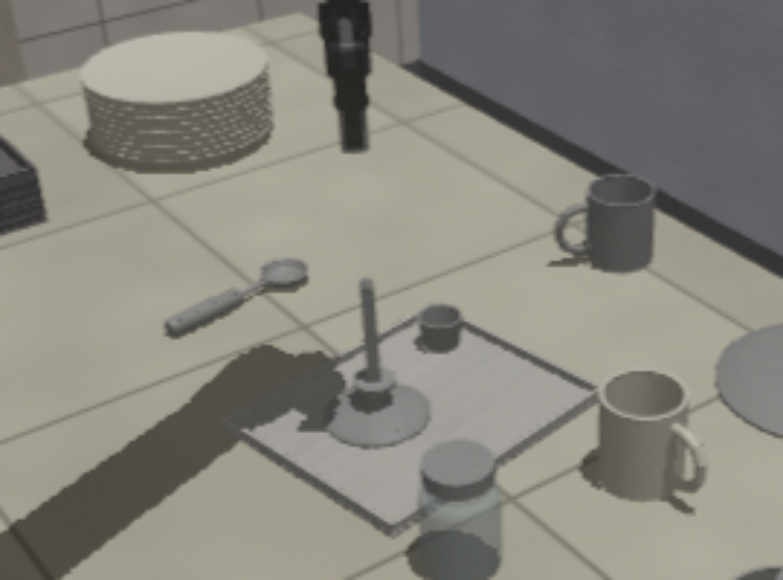

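The jaws (353,150 in the crop) hang above the stem tip (367,280), in line with the leaning projection of the stem. Now the two squeezes, with checks.

```bash
python3 - <<'E'
from h import *
from plant import robot
def rep(l): s=robot.sense();print(l,round(float(s["t"]),2),s["tcp_pos"].round(4),np.round(s["tcp_rot"],3),round(float(s["opening"]),3),np.round(s["wrist_force"],1),round(float(s["gripper_force"]),1))
X=[.4845,.2064]
for y in (150,60):
    robot.goto(X+[.20 if y==60 else .24],down(y)) if y==60 else None
    hit=robot.move_straight(X+[.10],vel=.15,contact_N=8);rep(f"down {hit}")
    if hit: break
    robot.grip(0,20);rep("grip")
    robot.grip(.55);rep("open")
    robot.move_straight(X+[.20],vel=.2)
rep("end")
E
```

```text
down False 3.49 [0.4852 0.2068 0.1008] [3.140e+00 1.000e-03 2.618e+00] 0.547 [ 0.  -0.1  0.6] 0.0
grip 3.9 [0.4849 0.2067 0.1004] [3.141e+00 1.000e-03 2.618e+00] 0.131 [ 0.7  1.5 -0.7] 22.8
open 4.33 [0.4844 0.2063 0.1   ] [-3.141 -0.     2.618] 0.549 [ 0.3  0.3 -0.4] 0.0
down False 7.14 [0.4852 0.2066 0.1007] [ 3.141e+00 -1.000e-03  1.047e+00] 0.553 [-0.1  0.5  0.2] 0.0
grip 7.55 [0.4844 0.2071 0.1007] [-3.141e+00 -1.000e-03  1.048e+00] 0.134 [-2.1  1.1  4.9] 23.0
open 7.98 [0.4845 0.2062 0.0999] [3.142 0.    1.047] 0.549 [-0.3  0.2  0.3] 0.0
end 8.63 [0.4838 0.2062 0.1991] [-3.141e+00  1.000e-03  1.047e+00] 0.549 [ 0.7 -1.  -0.2] 0.0
```

Both squeezes closed on the flats (11.2 and 11.4 mm), so the stem is now centred at (0.4845, 0.2065) with yaw 60°. Basket next: squeeze across, then grip for real.

```bash
python3 - <<'E'
from h import *
from plant import robot
def rep(l): s=robot.sense();print(l,round(float(s["t"]),2),s["tcp_pos"].round(4),np.round(s["tcp_rot"],3),round(float(s["opening"]),3),np.round(s["wrist_force"],1),round(float(s["gripper_force"]),1))
X=[.570,-.2162]
robot.move_straight([.4845,.2064,.25],vel=.3)
robot.goto(X+[.14],down(116.5));rep("above")
hit=robot.move_straight(X+[.049],vel=.12,contact_N=8);rep(f"down {hit}")
if not hit:
    robot.grip(0,20);rep("grip");robot.grip(.55);rep("open")
    robot.move_straight(X+[.11],vel=.2);robot.goto(X+[.11],down(26.5))
    hit=robot.move_straight(X+[.049],vel=.12,contact_N=8);rep(f"down {hit}")
    if not hit:
        robot.grip(0,45);rep("grip")
        f=robot.grab_frame("side");cv2.imwrite("pics/b1.png",cv2.resize(f["image"][270:390,330:490,::-1],None,fx=5,fy=5))
E
```

```text
above 10.62 [ 0.5702 -0.2149  0.1395] [-3.141e+00 -1.000e-03  2.035e+00] 0.551 [ 0.5  0.9 -0.4] 0.0
down False 11.53 [ 0.5707 -0.2165  0.0497] [3.141e+00 1.000e-03 2.033e+00] 0.544 [-0.7 -0.3  0.9] 0.0
grip 12.03 [ 0.5701 -0.2162  0.0491] [3.141 0.    2.033] -0.001 [-0.3  0.4 -0.2] 0.0
open 12.54 [ 0.57   -0.2162  0.049 ] [-3.142  0.     2.033] 0.55 [-0.3  0.   0.7] 0.0
down False 14.87 [ 0.5702 -0.2167  0.0493] [ 3.141 -0.     0.462] 0.548 [-0.2  0.3 -0.3] 0.0
grip 15.38 [ 0.5701 -0.2161  0.0492] [ 3.141 -0.     0.463] 0.002 [0.2 0.4 0.8] 0.0
```

View pics/b1.png

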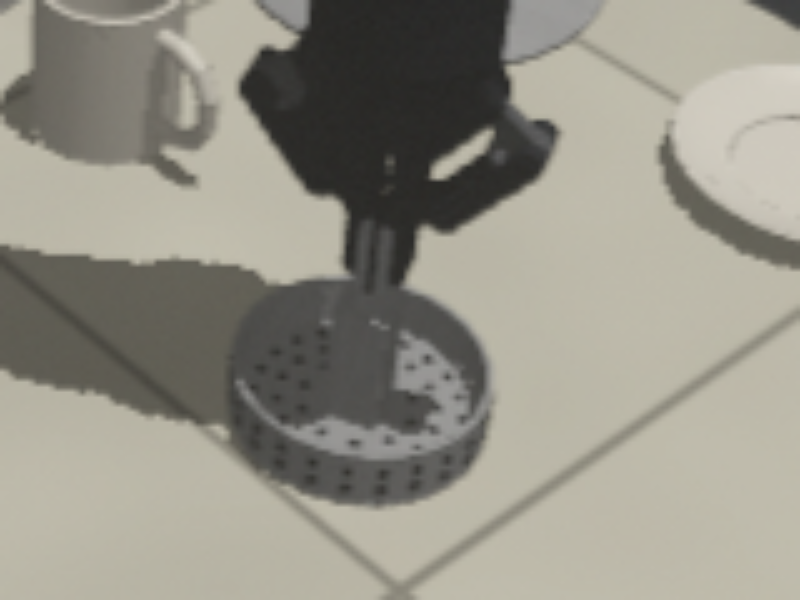

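The gripper shut completely with its tips at crop (373,290), at or just above the tube mouth near (365,300), so it missed the tube. I'll measure where the tips and the tube really are.

```bash
python3 - <<'E'
from h import *
from plant import robot
s=robot.grab_frame("side");t=robot.grab_frame("top")
def P(f,u,v):
    z=f["range_z"][v,u];R=np.array(f["R"]);return (R.T@(z*np.array([(u-f["cx"])/f["fx"],(v-f["cy"])/f["fy"],1])-f["t"])).round(3)
for z in (.038,.049,.062): print("proj",z,proj(s,np.array([.57,-.2162,z])))
for v in range(312,352,3): print(v,P(s,404,v),P(s,402,v))
# dish rim now and before from side: rim pts
old=dict(np.load("side0.npz"))
d=np.abs(s["image"].astype(int)-old["image"]).max(2)[335:375,370:435];print("changed rim px",(d>25).mean())
for v in range(318,366,4): print(v,"old",P(old,403,v))
cv2.imwrite("pics/b2.png",np.hstack([crop(s["image"],404,335,66,60,6),crop(t["image"],472,250,66,60,6)]))
E
```

```text
proj 0.038 [403.10737261 339.37929589]
proj 0.049 [403.57999584 335.44895902]
proj 0.062 [404.14553337 330.74594644]
312 [ 0.561 -0.217  0.117] [ 0.558 -0.215  0.118]
315 [ 0.564 -0.216  0.108] [ 0.558 -0.216  0.111]
318 [ 0.56  -0.22   0.105] [ 0.56  -0.215  0.101]
321 [ 0.563 -0.219  0.094] [ 0.561 -0.215  0.093]
324 [ 0.562 -0.22   0.087] [ 0.56  -0.217  0.086]
327 [ 0.562 -0.221  0.08 ] [ 0.563 -0.215  0.075]
330 [ 0.577 -0.21   0.055] [ 0.575 -0.206  0.054]
333 [ 0.565 -0.221  0.062] [ 0.564 -0.216  0.059]
336 [ 0.562 -0.224  0.058] [ 0.562 -0.219  0.054]
339 [ 0.562 -0.225  0.05 ] [ 0.562 -0.22   0.046]
342 [ 0.562 -0.226  0.043] [ 0.559 -0.223  0.042]
345 [ 0.564 -0.226  0.033] [ 0.565 -0.219  0.027]
348 [ 0.563 -0.227  0.025] [ 0.564 -0.221  0.021]
351 [ 0.564 -0.227  0.017] [ 0.562 -0.224  0.015]
changed rim px 0.18384615384615385
318 old [ 0.656 -0.138 -0.003]
322 old [ 0.642 -0.151  0.002]
326 old [ 0.578 -0.205  0.063]
330 old [ 0.578 -0.206  0.052]
334 old [ 0.56  -0.222  0.063]
338 old [ 0.563 -0.222  0.05 ]
342 old [ 0.563 -0.223  0.04 ]
346 old [ 0.56  -0.226  0.032]
350 old [ 0.563 -0.225  0.019]
354 old [ 0.563 -0.227  0.009]
358 old [ 0.558 -0.232  0.004]
362 old [ 0.533 -0.253  0.026]
```

View pics/b2.png

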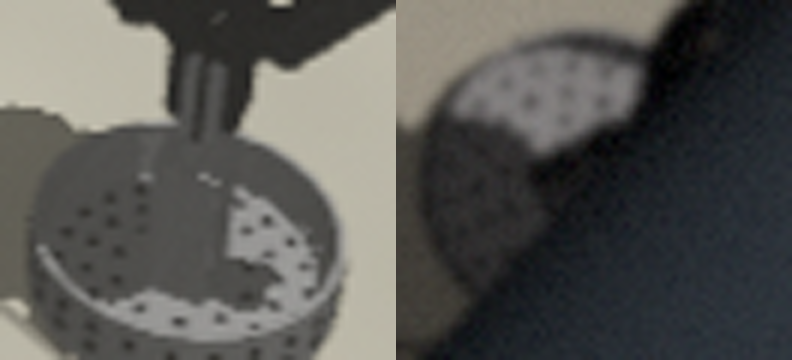

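The shut tips are really at about z = 0.07, well above the nominal 0.038, and the basket has not moved. The fingertip offset therefore differs from the stated one. I'll calibrate it by touching the tube's top (known z = 0.062) gently.

```bash
python3 - <<'E'
from h import *
from plant import robot
def rep(l): s=robot.sense();print(l,round(float(s["t"]),2),s["tcp_pos"].round(4),np.round(s["tcp_rot"],3),round(float(s["opening"]),3),np.round(s["wrist_force"],1),round(float(s["gripper_force"]),1))
rep("now");print(robot.nose_length)
hit=robot.move_straight([.570,-.2162,.022],vel=.025,contact_N=4);rep(f"touch {hit}")
robot.move_straight([.570,-.2162,.055],vel=.1);rep("up")
E
```

```text
now 15.53 [ 0.57   -0.2162  0.049 ] [ 3.142 -0.     0.463] 0.003 [-0.9  0.3 -0.5] 0.0
0.011
touch True 16.12 [ 0.5701 -0.2162  0.0374] [-3.141 -0.     0.463] -0.002 [-1.2  1.1  5.4] 2.6
up 16.46 [ 0.5704 -0.2164  0.0556] [ 3.141 -0.     0.463] 0.001 [-0.7 -0.3 -1.7] 0.0
```

Contact at reported z = 0.0374 means the real height is 35.6 mm above the reported TCP height. I'll subtract that from every height from here on, and redo the basket.

```bash
cat >> h.py <<'E'
B=.0246  # real shut-tip z = reported tcp z + B
def rep(robot,l): s=robot.sense();print(l,round(float(s["t"]),2),s["tcp_pos"].round(4),np.round(s["tcp_rot"],3),round(float(s["opening"]),3),np.round(s["wrist_force"],1),round(float(s["gripper_force"]),1))
E
python3 - <<'E'
from h import *
from plant import robot
X=[.570,-.2162];z=.037-B
robot.grip(.55,20)
hit=robot.move_straight(X+[z],vel=.1,contact_N=7);rep(robot,f"down {hit}")
if not hit:
    robot.grip(0,20);rep(robot,"grip1");robot.grip(.55)
    robot.move_straight(X+[.06],vel=.15);robot.goto(X+[.06],down(116.5))
    hit=robot.move_straight(X+[z],vel=.1,contact_N=7);rep(robot,f"down {hit}")
    if not hit:
        robot.grip(0,50);rep(robot,"grip2")
        robot.move_straight(X+[.06],vel=.1);rep(robot,"lift")
        f=robot.grab_frame("side");cv2.imwrite("pics/b3.png",cv2.resize(f["image"][240:390,310:510,::-1],None,fx=4,fy=4))
E
```

```text
down False 17.54 [ 0.5697 -0.2165  0.012 ] [-3.141e+00  1.000e-03  4.620e-01] 0.549 [-0.5  0.7  0.4] 0.0
grip1 17.88 [ 0.5704 -0.2164  0.0131] [-3.142 -0.     0.463] 0.279 [0.2 0.8 3.1] 21.8
down False 20.49 [ 0.5701 -0.2164  0.0124] [-3.141  0.     2.033] 0.549 [-0.3  0.7  0.4] 0.0
grip2 20.82 [ 0.5708 -0.2165  0.0134] [3.140e+00 1.000e-03 2.033e+00] 0.27 [-0.1  0.5  3.3] 50.4
lift 21.44 [ 0.5696 -0.2159  0.0597] [-3.141e+00 -1.000e-03  2.033e+00] 0.272 [-1.   0.5 -1.5] 49.9
```

View pics/b3.png

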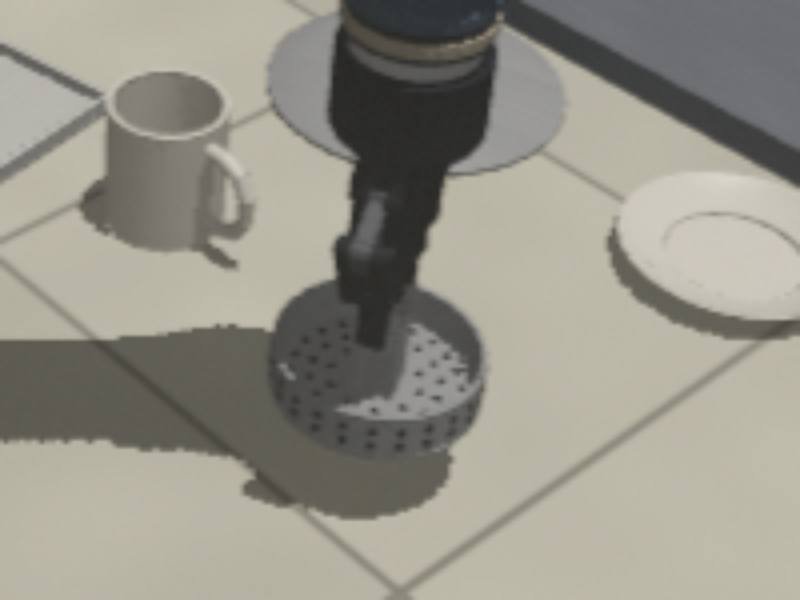

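The basket is gripped (about 23 mm) and hanging level above the counter at crop (378,370). Next I'll carry it over the stem and lower it with contact detection.

```bash
python3 - <<'E'
from h import *
from plant import robot
S=[.4845,.2065]
robot.move_straight([.570,-.2162,.19],vel=.25)
robot.goto(S+[.19],down(150));robot.sleep(.3);rep(robot,"above")
hit=robot.move_straight(S+[.120],vel=.06,contact_N=5);rep(robot,f"enter {hit}")
f=robot.grab_frame("side");cv2.imwrite("pics/b4.png",cv2.resize(f["image"][150:300,170:370,::-1],None,fx=4,fy=4))
E
```

```text
above 24.05 [0.4848 0.2059 0.19  ] [-3.142  0.     2.617] 0.27 [-0.8 -0.2 -1.3] 49.9
enter False 25.37 [0.4846 0.2064 0.1202] [3.141 0.    2.618] 0.274 [-0.5  0.6 -2. ] 49.9
```

View pics/b4.png

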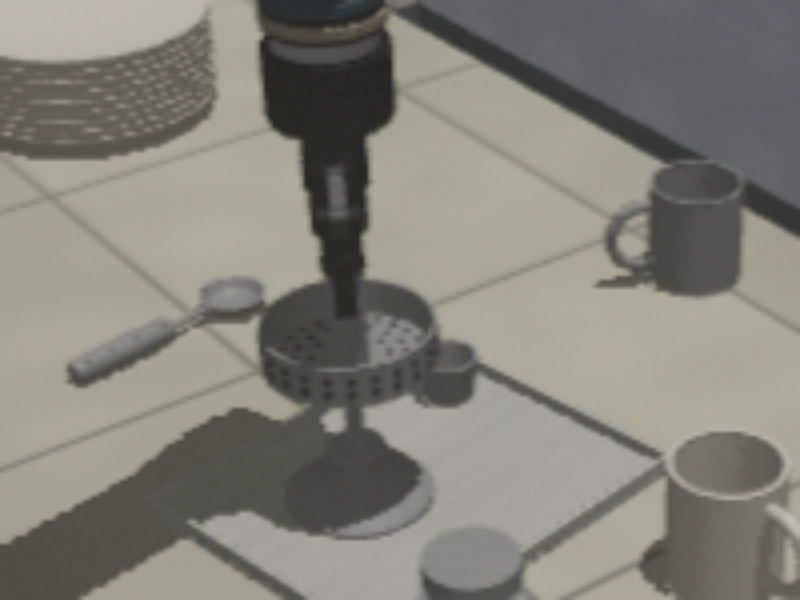

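The stem is now inside the bore, with its shaft visible under the dish at crop (355,415) and no contact force. I'll lower it to the collar and release.

```bash
python3 - <<'E'
from h import *
from plant import robot
S=[.4845,.2065]
hit=robot.move_straight(S+[.050],vel=.04,contact_N=5);rep(robot,f"home {hit}")
robot.grip(.5);rep(robot,"open")
robot.move_straight(S+[.125],vel=.12);rep(robot,"up")
f=robot.grab_frame("side");cv2.imwrite("pics/b5.png",cv2.resize(f["image"][170:290,190:350,::-1],None,fx=5,fy=5))
R=np.array(f["R"])
def P(u,v): return (R.T@(f["range_z"][v,u]*np.array([(u-f["cx"])/f["fx"],(v-f["cy"])/f["fy"],1])-f["t"])).round(3)
for v in range(212,262,3): print(v,P(257,v))
E
```

```text
home True 26.82 [0.4844 0.2065 0.0573] [-3.141e+00 -1.000e-03  2.618e+00] 0.269 [-1.1 -0.8  4.5] 50.7
open 27.14 [0.4833 0.2061 0.0563] [-3.139e+00 -2.000e-03  2.618e+00] 0.499 [ 0.4 -0.4 -0.6] 0.0
up 27.87 [0.4839 0.2063 0.1245] [-3.138e+00 -2.000e-03  2.618e+00] 0.498 [-0.3  0.2 -1.3] 0.0
212 [0.472 0.176 0.203]
215 [0.463 0.161 0.205]
218 [0.474 0.18  0.185]
221 [0.472 0.179 0.178]
224 [0.471 0.178 0.17 ]
227 [0.471 0.178 0.162]
230 [0.475 0.187 0.148]
233 [0.487 0.208 0.126]
236 [0.482 0.201 0.122]
239 [0.483 0.205 0.111]
242 [0.482 0.203 0.104]
245 [0.478 0.197 0.099]
248 [0.476 0.196 0.092]
251 [0.479 0.201 0.079]
254 [0.475 0.197 0.074]
257 [0.476 0.199 0.064]
260 [0.474 0.196 0.057]
```

View pics/b5.png

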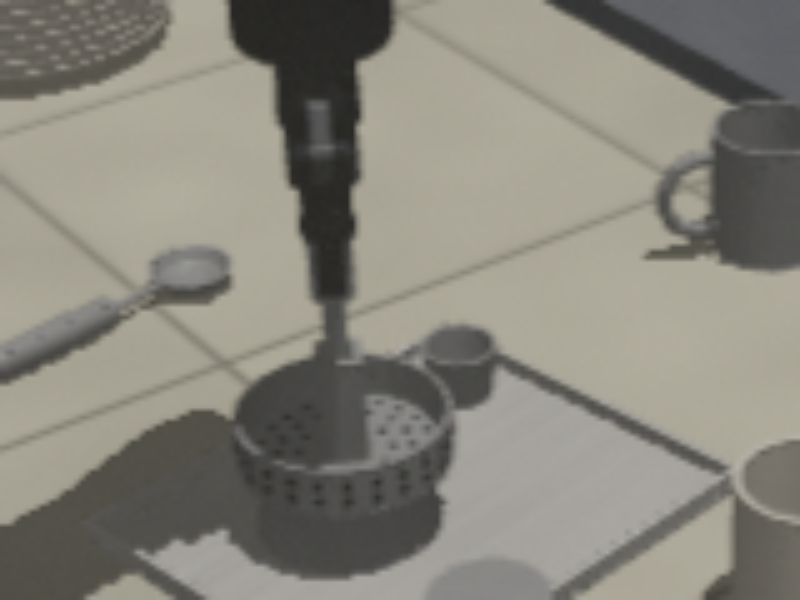

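The basket made contact within 1 mm of the expected home height. It sits level on the collar, with bare shaft showing above the tube at crop (335,330). Now I'll grip the shaft just above the tube and lift.

```bash
python3 - <<'E'
from h import *
from plant import robot
S=[.4845,.2065];z=.1115-B
hit=robot.move_straight(S+[z],vel=.08,contact_N=6);rep(robot,f"down {hit}")
if not hit:
    robot.grip(0,100);rep(robot,"grip")
    robot.move_straight(S+[z+.103],vel=.06);robot.sleep(.8);rep(robot,"lift")
    f=robot.grab_frame("side");cv2.imwrite("pics/b6.png",cv2.resize(f["image"][140:290,160:360,::-1],None,fx=4,fy=4))
E
```

```text
down False 28.54 [0.4846 0.2064 0.0867] [-3.139e+00 -2.000e-03  2.618e+00] 0.498 [-0.2 -1.4 -0.2] 0.0
grip 28.93 [0.4852 0.2071 0.0876] [-3.141e+00 -1.000e-03  2.618e+00] 0.118 [1.3 0.9 1.5] 97.6
lift 31.6 [0.4845 0.2065 0.1899] [-3.139e+00 -2.000e-03  2.618e+00] 0.117 [ 0.3  1.  -3.9] 97.5
```

View pics/b6.png

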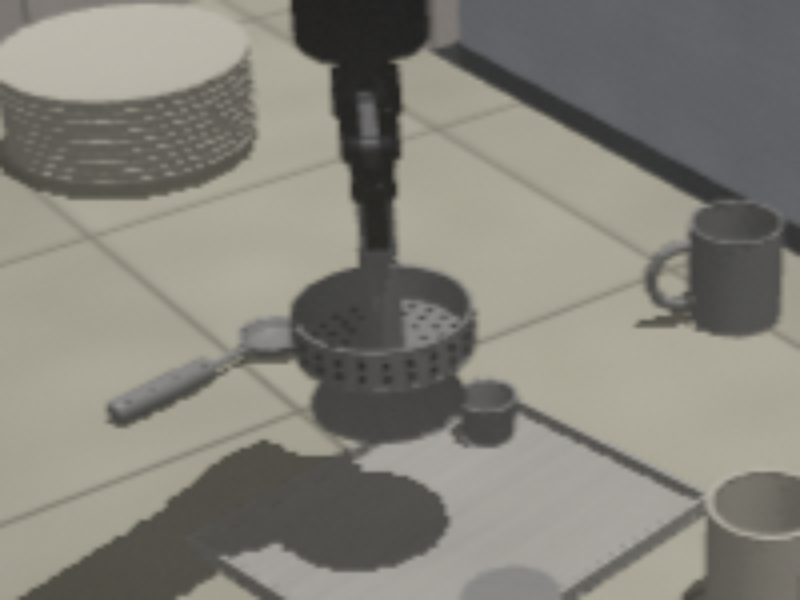

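The whole insert (foot, basket, stem) hangs level about 10 cm above the tray, at crop (385,350), and the bystanders in this view are where they were.

```bash
python3 - <<'E'
from plant import robot
print(robot.close_job())
E
```

```text
the job is handed in; nothing more can be done
None
```

The basket is home on the stem's collar and the arm is holding the whole insert by the bare stem, level and about 10 cm above the tray; I handed the job in at about 32 s with nothing else moved that I could see.

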